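# Load the bench steriliser and lock its lid

## Task

Stand the basket of media bottles in the chamber of the bench steriliser, then close it: put the lid on so that its pins go down through the gaps in the neck, and turn it clockwise until it is hand-tight on its rubber seal (about 1 N m), neither loose nor wrenched. Leave the other things on the bench where they are.

Things in the scene. Friction and masses are not known exactly. Their poses are not given: they have to be found in the camera images.
- steriliser: Bench steriliser fixed to the bench: round white housing 236 mm across, grey control panel towards -x, two black side grips at +y and -y (out to 137 mm from the axis). Origin on its upright axis at bench height, z up. Steel chamber open at the top: 170 mm across inside, floor 52 mm and rim 150 mm above the bench. The lid closes clockwise, seen from above.
- rim (a point): Centre of the rim, axes as steriliser. Neck 184 mm across, with four steel ramps out to 101 mm from the axis and 20-degree gaps at +x, +y, -x, -y. From its gap each ramp runs 62 degrees clockwise to a stop, its underside falling from 5 to 15 mm below the rim. On the rim a rubber seal, 12 N per mm of squash; it has worn, so it stands 4.5 to 10.5 mm proud, not known beforehand.
- lid_handle (a point): Centre of the handle bar of the loose steel lid, z up, y along the bar. Bar: black, 22 mm wide, 110 long, 18 high, on end posts, 20 mm free under its middle. Lid 216 mm across, about 0.6 kg, right way up; this point is 66 mm above its bottom edge, 40 above the underside of its plate, 29 above its top. Hand-tight is 0.9 to 1.3 N m of turning moment (some 25 N on the seal).
- lid_pins (a point): Lid's axis at its bottom edge, axes as lid_handle. Inside the 208 mm skirt four 8 mm pins, 6 mm above the bottom edge and 20 mm below the plate, point in to 95 mm from the axis at the ends of x and y. They go down through the gaps (7 degrees to spare each way, centred within 2 mm), any pin in any gap, then under the ramps, 12 degrees on; landed on the ramps, the lid stays over 4 mm higher.
- basket_handle (a point): Centre of the handle bar of the loose round basket of four small bottles, z up, y along the bar. Basket: 125 mm across, 87 mm high, about 0.45 kg; its underside is 80 mm below this point. Bar: steel, 12 mm wide, 60 mm long, 14 mm high, on a thin centre post; the bottle caps reach up to 29 mm below this point.
- beaker: bystander: glass beaker, 68 mm across, 90 mm high; origin at the centre of its underside
- slide_box: bystander: flat slide box, 160 x 95 x 36 mm; origin at the centre of its underside
- petri_stack: bystander: stack of three dishes, 90 mm across, 48 mm high; origin at the centre of its underside
- oil_bottle: bystander: small brown bottle, 30 mm across, 64 mm high; origin at the centre of its underside
- wash_bottle: bystander: white wash bottle with a spout, 66 mm across, 185 mm high; origin at the centre of its underside
- forceps: bystander: steel forceps lying flat, 115 mm long; origin at their middle
- timer: bystander: white bench timer, 60 x 70 x 23 mm; origin at the centre of its underside
There are look-alikes about, which are no part of the job. Leave any pink look-alike of the part that bears lid_handle alone.

How it is judged (in metres and radians):
On the way, in this order (a step that is already met when the one before it is completed fails the run):
1. the basket stands on the chamber floor, let go (horizontal distance between basket_handle and steriliser below 0.03 m and z of basket_handle in the frame of steriliser below 0.137 m and angle between basket_handle's own z axis and vertical below 0.08 rad and contact force between the fingers and basket below 0.1 N), for 0.2 s.
2. the lid is on and turned until it clamps the seal (horizontal distance between lid_handle and steriliser below 0.006 m and z of lid_handle in the frame of steriliser below 0.2015 m and contact force between lid and steriliser above 24 N), for 0.2 s.
At the end, for the whole second after the job is handed in: Basket upright on the chamber floor, within 30 mm of its axis; lid released, at rest, level, centred within 6 mm, handle under 201.5 mm up, clamped: the contact forces of ramps and seal on the lid add up to over 24 N (all of step 2 and horizontal distance between basket_handle and steriliser below 0.03 m and z of basket_handle in the frame of steriliser below 0.137 m and angle between basket_handle's own z axis and vertical below 0.08 rad and angle between lid_handle's own z axis and vertical below 0.04 rad and linear speed of lid below 0.01 m/s); the robot touches nothing.
It fails at once if the lid is wrenched: more than 72 N between lid and steriliser (ramps and seal added up) (contact force between lid and steriliser above 72 N).
It fails at once if another thing on the bench is pushed more than 30 mm or tipped over (distance of any of beaker, slide_box, petri_stack, oil_bottle, wash_bottle, forceps, timer from where it was at the start of the episode above 0.03 m or angle between any of beaker, petri_stack, oil_bottle, wash_bottle's own z axis and vertical above 0.5 rad).
It also fails if it takes over 61 s, if anything falls off the work surface, if the arm or the gripper's body presses on something with over 40 N, if the wrist force passes 120 N, or if a joint passes its speed limit or range.

## Robot

A 6-joint arm with a two-finger parallel gripper is mounted at the origin on the work surface. World frame = base frame: x ahead of the robot, y to its left, z up, the work surface at z = 0. Lengths are in mm, angles in rad, forces in N, time in s.
With the tool pointing down it reaches from about 425 to 950 mm from the base axis. Payload 3.5 kg.
Tool frame: the origin (TCP) lies midway between the tips of the shut fingers; the grasp point (between the pads) lies 19 mm behind it; z points along the fingers, y is the direction in which the jaws open and shut (so a half turn about z gives the same grasp; the last joint's range is limited). The gripper opens to 85 mm and grips with 20 to 120 N. Pads are 22 mm wide; open, the fingers measure 114 mm over their backs; the gripper's body (76 mm by 85 mm) begins 54 mm behind the grasp point. The pads swing forward as they close: fully open they stand 13 mm farther back than shut.
Start: joints at [1.035, 0.286, 1.577, -0, 1.279, -0.15], TCP at [253.966, 625.386, 231.325] pointing down, gripper open.
Joint ranges: [-2.77, 2.77], [-0.9, 2.22], [0.21, 2.48], [-1.53, 4.67], [0.24, 2.81], [-2.84, 2.84]. Speed limits (rad/s): [2.79, 2.79, 3.14, 3.14, 3.14, 3.14].

## Interface

Orientations are given as a unit quaternion [w, x, y, z].
In Python, from cell import * gives the robot as it stands.
- The arm moves only by the shell command python3 -m inch 'ROWS' [OPENING] [FORCE]. ROWS is JSON, a list of rows, each an object with "translation": the shift along the tool's x, y, z scaled (see below), a list of three; "delta_rot": the turn, a rotation vector about the tool's x, y, z scaled (see below), a list of three. In form: [{"translation": [dx, dy, dz], "delta_rot": [wx, wy, wz]}, ...]. A call has 1 to 20 rows; each row shifts and turns the commanded pose from where the row before left it, along the tool's axes as they then stand; what a row does not reach is not made up. The controller multiplies each number of a shift by 25 mm and each number of a turn by 0.12 rad. A row lasts 1/10 s, in which the tool goes at most 50 mm and 8.59 degrees, less where a joint would pass 70% of its speed; a pose out of reach is approached as far as the arm can. A call with a number of a shift or a turn outside -1 to 1 is refused whole. A call with a gripper value outside its range is refused whole. OPENING is the opening, from -1 (shut) to 1 (fully open), set as the call begins (- or left out, the last holds). The fingers move at their own pace and stop on an object; FORCE is the grip in N (left out, the last holds). Time passes only in rows, so rows that do not move let the fingers close. It gives the time, the measured TCP pose, the force and the opening at its end, in the units of the state.
- read_state(): the state, without advancing time (a new reading comes with each control period).
- read_camera(name): name is "side" or "top" or "wrist"; returns (picture, depth): 384x512x3 uint8, red, green, blue; 384x512 float32, mm along the optical axis (not along the pixel's ray), 0 where there is no reading.
- camera_info(name): a dict with "vfov" (degrees; the focal length in pixels is half the picture's height over the tangent of half this angle, whatever the lens; pixels are square), "cx", "cy" (the principal point, pixels), "k1" (the pictures are not rectified: a ray, as slopes to the right and down, at radius r is drawn at 1 + k1 r^2 times it, then the intrinsics apply), "extrinsics" (4x4, takes a point from camera to world coordinates); the wrist camera has in their place "tool_from_camera" (4x4, takes a point from camera to tool coordinates, whose origin is the TCP and whose axes are the flange's). Camera axes: x right, y up, looking along -z (the intrinsics and any distortion apply to the point x, -y, -z); pixel columns grow to the right and rows downward; lengths in mm; the calibration is good to about 2 mm. A picture is of the moment at which its call begins: read the wrist's pose just before it. camera_info takes no time and is no camera call.
- job_done(): hands the job in, once; it reports no verdict.
The state is a dict: "t": time; "joint_pos": joint angles; "joint_velocities": joint speeds; "tau": joint torques, N m; "eef_pos": TCP position; "orientation": TCP orientation; "ft_force": force on the tool from outside, world axes, zero at the start; "ft_torque": the same for the moment, N m; "grip_width": finger opening in mm.
Only numpy, scipy, OpenCV 4.12 (cv2) and the standard library are available. Lean on these libraries where they do the work, as an engineer would, in place of code of your own. Each camera call takes 0.05 s, during which the arm holds its last target.

## Working session

There is one attempt and no reset: what is moved stays moved. The work goes in short steps, Python scripts to look and compute and a shell command to move; the robot and the scene stay as the last step left them, time stands still between calls to the robot, and variables do not carry over. Pictures are saved under pics/ and viewed, and the job is handed in when it is done.

```bash
ls; mkdir -p pics
cat > h.py <<'E'
from cell import *
import numpy as np, cv2
def snap(n,f):
    s=read_state(); im,d=read_camera(n); cv2.imwrite('pics/%s.png'%f,im[:,:,::-1]); np.savez('pics/%s.npz'%f,im=im,d=d,p=s['eef_pos'],q=s['orientation']); return im,d
E
python3 - <<'E'
from h import *
for n in ['side','top','wrist']:
    snap(n,n+'0'); i=camera_info(n); print(n,{k:(np.round(v,3).tolist()) for k,v in i.items() if k!='name' and not isinstance(v,str)})
print(read_state())
E
```

```text
pics
side {'vfov': 53.222, 'cx': 259.387, 'cy': 191.347, 'k1': -0.032, 'extrinsics': [[-0.979, 0.117, -0.169, 291.788], [-0.205, -0.586, 0.784, 947.084], [-0.007, 0.802, 0.597, 828.5], [0.0, 0.0, 0.0, 1.0]]}
top {'vfov': 52.935, 'cx': 251.971, 'cy': 194.429, 'k1': 0.04, 'extrinsics': [[-0.015, 0.985, -0.174, 230.283], [-1.0, -0.015, -0.001, 2.112], [-0.003, 0.174, 0.985, 1614.766], [0.0, 0.0, 0.0, 1.0]]}
wrist {'vfov': 64.194, 'cx': 250.642, 'cy': 196.425, 'k1': -0.081, 'tool_from_camera': [[-0.001, 0.957, 0.289, 73.953], [1.0, 0.001, 0.001, 0.859], [0.0, 0.289, -0.957, -142.675], [0.0, 0.0, 0.0, 1.0]]}
{'t': 0.15, 'joint_pos': array([ 1.03500059e+00,  2.87000742e-01,  1.57785073e+00, -3.55512787e-06,
        1.27864709e+00, -1.50007857e-01]), 'joint_velocities': array([ 0.0006787 , -0.00255892, -0.00519214,  0.00099041, -0.00011637,
        0.00064086]), 'tau': array([ 1.31353110e-03, -4.06598604e+01, -2.93144149e+01, -7.09218148e-05,
        3.94818984e-03, -2.21047330e-06]), 'eef_pos': array([253.70160665, 624.9398643 , 230.23381663]), 'orientation': array([-3.18799386e-04,  1.91699370e-01,  9.81453230e-01, -8.98044037e-04]), 'ft_force': array([-0.32155751, -0.27097582,  0.60131743]), 'ft_torque': array([ 0.00321219, -0.03160346,  0.01096141]), 'grip_width': 85.12525805364074}
```

View pics/top0.png

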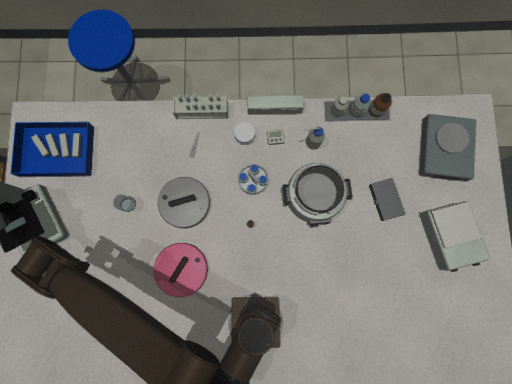

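View pics/side0.png

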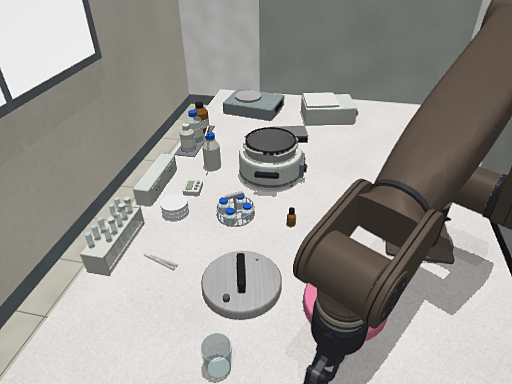

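View pics/wrist0.png

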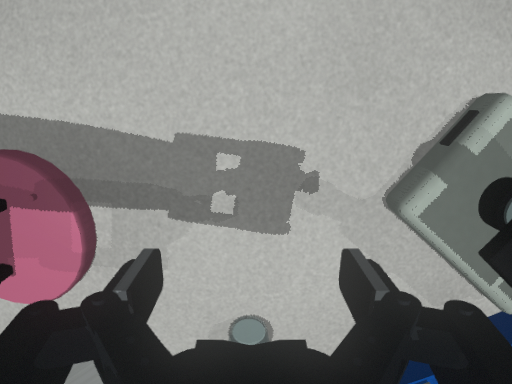

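The top view shows these candidates:
- **Lid:** steel at (184,202), which I choose. The pink one at (180,270) is the look-alike, and the grey disc at (453,137) belongs to the hotplate.
- **Basket:** blue caps at (253,179), which I choose. The blue-capped bottles at (317,135) and (362,103) and the rack at (200,105) are not it.
- **Steriliser:** (318,193).

Next I check close crops and measure.

```bash
cat >> h.py <<'E'
from scipy.spatial.transform import Rotation as R
def T_of(n,p=None,q=None):
    i=camera_info(n)
    if n!='wrist': return np.array(i['extrinsics'])
    M=np.eye(4); M[:3,:3]=R.from_quat([q[1],q[2],q[3],q[0]]).as_matrix(); M[:3,3]=p
    return M@np.array(i['tool_from_camera'])
def rays(n,uv,p=None,q=None):
    i=camera_info(n); f=192/np.tan(np.radians(i['vfov'])/2)
    uv=np.atleast_2d(np.float64(uv)); d=(uv-[i['cx'],i['cy']])/f
    u=d.copy()
    for _ in range(10): u=d/(1+i['k1']*(u**2).sum(1,keepdims=True))
    T=T_of(n,p,q); c=np.c_[u[:,0],-u[:,1],-np.ones(len(u))]
    return T[:3,3],c@T[:3,:3].T
def plane(n,uv,z,p=None,q=None):
    o,d=rays(n,uv,p,q); return o+d*((z-o[2])/d[:,2])[:,None]
def cloud(n,d,p=None,q=None):
    v,u=np.mgrid[:d.shape[0],:d.shape[1]]
    o,r=rays(n,np.c_[u.ravel(),v.ravel()],p,q)
    return (o+r*d.ravel()[:,None]).reshape(*d.shape,3)
E
python3 - <<'E'
from h import *
z=np.load('pics/top0.npz'); im,d=z['im'],z['d']; P=cloud('top',d)
cv2.imwrite('pics/topcrop.png',cv2.resize(im[110:270,130:390,::-1],None,fx=3,fy=3,interpolation=cv2.INTER_CUBIC))
def show(name,m):
    q=P[m]; print(name,m.sum(),q.mean(0).round(1),'z',np.percentile(q[:,2],[5,50,95]).round(1))
    (c,s,a)=cv2.minAreaRect(q[:,:2].astype(np.float32)); print('  rect',np.round(c,1),np.round(s,1),round(a,1))
yy,xx=np.mgrid[:384,:512]
box=lambda a,b,c,e:(xx>=a)&(xx<b)&(yy>=c)&(yy<e)
Z=P[...,2]
dark=im.max(2)<60
show('lidbar',box(160,208,180,226)&dark&(Z>45))
show('liddisc',box(150,218,170,235)&(Z>28)&(Z<50)&~dark)
show('basket',box(235,272,162,198)&(Z>30))
show('bask bar',box(240,266,166,192)&(Z>70))
hs=cv2.cvtColor(im,cv2.COLOR_RGB2HSV)
show('caps',box(235,272,162,198)&(hs[...,0]>100)&(hs[...,0]<130)&(hs[...,1]>120))
show('ster',box(280,355,155,228)&(Z>135))
show('pan',box(280,355,155,235)&(Z>60)&dark&(Z<140))
print('bench',np.median(Z[240:260,230:290]))
for nm,b in dict(beaker=(112,138,194,214),oil=(244,256,216,232),petri=(232,258,120,146),timer=(266,287,128,146),wash=(304,328,122,148),slide=(368,408,176,222),pink=(150,212,240,300)).items():
    m=box(*b)&(Z>12); show(nm,m)
E
```

```text
lidbar 143 [481.3 287.5  84. ] z [64.3 74.2 80.9]
  rect [394.2 162. ] [449.6  87. ] 55.2
liddisc 1699 [481.4 289.4  34.7] z [29.  34.4 41. ]
  rect [483.4 290.5] [208.1 210.3] 88.5
basket 376 [570.8   1.8  68.5] z [31.2 45.1 87.3]
  rect [435.    0.9] [121.6 409.5] 89.7
bask bar 50 [549.    1.5 207.7] z [  78.1   85.7 1614.8]
  rect [416.5  -6.6] [371.   37.8] 3.1
caps 136 [5.787e+02 4.000e-01 5.030e+01] z [42.8 51.3 57.1]
  rect [579.5  -1.1] [86.8 88.8] 36.3
ster 657 [ 497.6 -248.2  197.9] z [138.  149.6 160. ]
  rect [ 439.  -145.5] [201.5 470. ] 31.5
pan 385 [ 523.2 -280.7   96.8] z [ 65.3  92.5 135.5]
  rect [ 507.7 -255.9] [231.4 247.4] 46.3
bench 0.24206985903822442
beaker 232 [478.7 529.3  65.5] z [18.  60.8 92.4]
  rect [375.7 274. ] [613.1  65.2] 67.9
oil 47 [383.9  15.   81.4] z [23.9 44.  69.7]
  rect [316.2  15.8] [ 28.7 171.6] 89.6
petri 380 [767.3  33.8  66. ] z [27.9 47.2 53.8]
  rect [526.5  39.1] [ 86.2 590.7] 88.8
timer 230 [758.  -99.7  35.8] z [15.4 21.6 29.2]
  rect [510.6 -70.9] [ 77.6 574.1] 83.1
wash 308 [ 722.3 -253.9  126.3] z [ 31.9 107.1 179.8]
  rect [ 508.9 -115.7] [ 84.1 599. ] 59.1
slide 950 [ 480.2 -548.8   44.8] z [24.6 35.7 42. ]
  rect [ 413.4 -285. ] [183.8 655.8] 16.9
pink 2280 [208.2 294.2  51.6] z [26.9 34.6 73.9]
  rect [231.4 208.7] [212.5 400.7] 13.8
```

View pics/topcrop.png

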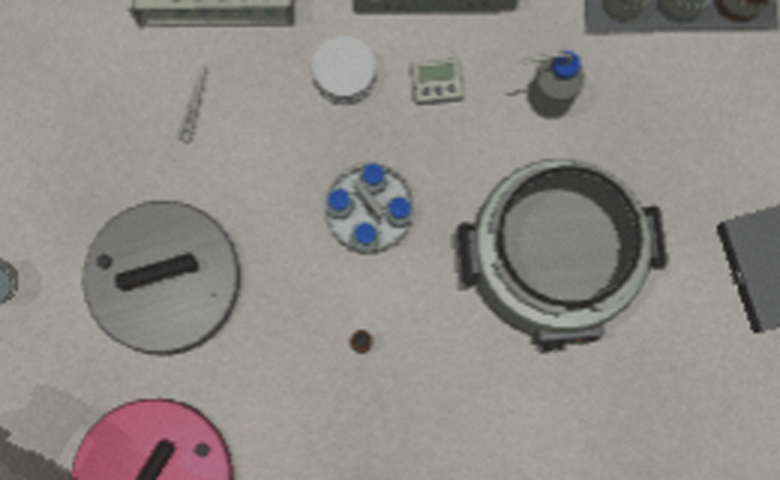

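Top crop: the steel lid is at crop (162,277), the basket at (370,208) with its bar running about 30° off world x, and the steriliser at (568,237). All match the description. I'll move over the basket and take a close wrist view.

```bash
python3 -m inch '[{"translation":[-0.95,-0.82,0],"delta_rot":[0,0,0]},{"translation":[-0.95,-0.82,0],"delta_rot":[0,0,0]},{"translation":[-0.95,-0.82,0],"delta_rot":[0,0,0]},{"translation":[-0.95,-0.82,0],"delta_rot":[0,0,0]},{"translation":[-0.95,-0.82,0],"delta_rot":[0,0,0]},{"translation":[-0.95,-0.82,0],"delta_rot":[0,0,0]},{"translation":[-0.95,-0.82,0],"delta_rot":[0,0,0]},{"translation":[-0.95,-0.82,0],"delta_rot":[0,0,0]},{"translation":[-0.95,-0.82,0],"delta_rot":[0,0,0]},{"translation":[-0.95,-0.82,0],"delta_rot":[0,0,0]},{"translation":[-0.95,-0.82,0],"delta_rot":[0,0,0]},{"translation":[-0.95,-0.82,0],"delta_rot":[0,0,0]},{"translation":[-0.95,-0.82,0],"delta_rot":[0,0,0]},{"translation":[-0.95,-0.82,0],"delta_rot":[0,0,0]},{"translation":[-0.95,-0.82,0],"delta_rot":[0,0,0]},{"translation":[-0.95,-0.82,0],"delta_rot":[0,0,0]},{"translation":[-0.95,-0.82,0],"delta_rot":[0,0,0]},{"translation":[-0.95,-0.82,0],"delta_rot":[0,0,0]},{"translation":[-0.95,-0.82,0],"delta_rot":[0,0,0]},{"translation":[-0.95,-0.82,0],"delta_rot":[0,0,0]}]'
python3 -m inch '[{"translation":[-0.8,-0.63,0],"delta_rot":[0,0,0]},{"translation":[-0.8,-0.63,0],"delta_rot":[0,0,0]},{"translation":[-0.8,-0.63,0],"delta_rot":[0,0,0]},{"translation":[0,0,0],"delta_rot":[0,0,-0.95]},{"translation":[0,0,0],"delta_rot":[0,0,-0.95]},{"translation":[0,0,0],"delta_rot":[0,0,-0.95]},{"translation":[0,0,0],"delta_rot":[0,0,-0.95]},{"translation":[0,0,0],"delta_rot":[0,0,-0.95]},{"translation":[0,0,0],"delta_rot":[0,0,-0.95]},{"translation":[0,0,0],"delta_rot":[0,0,-0.95]},{"translation":[0,0,0],"delta_rot":[0,0,-0.95]},{"translation":[0,0,0],"delta_rot":[0,0,0]}]'
python3 - <<'E'
from h import *
snap('wrist','w1'); s=read_state(); print(s['eef_pos'],s['joint_pos'])
M=R.from_quat(np.roll(s['orientation'],-1)).as_matrix(); print(M.round(3))
z=np.load('pics/top0.npz'); im,d=z['im'],z['d']; P=cloud('top',d); q=P[155:228,280:355].reshape(-1,3)
from scipy.optimize import least_squares
q=q[(q[:,2]>135)&(q[:,2]<170)&(q[:,1]<-150)]
r=np.hypot(*(q[:,:2]-q[:,:2].mean(0)).T)
c,rad=cv2.minEnclosingCircle(q[:,:2].astype(np.float32)); print(c,rad,len(q),np.median(q[:,2]))
E
```

```text
t: 2.15
eef_pos: [540.0, 65.6, 231.0]
orientation: [-0.0, 0.192, 0.981, -0.0]
ft_force: [1.5, 0.4, -0.1]
grip_width: 85.6
t: 3.35
eef_pos: [577.3, 0.5, 230.9]
orientation: [-0.0, -0.26, 0.966, 0.0]
ft_force: [-0.6, 0.3, -1.1]
grip_width: 85.6
[5.77357312e+02 4.54819002e-01 2.30991969e+02] [-1.74865193e-01  7.34077563e-02  1.82143556e+00 -2.60367989e-05
  1.24739839e+00 -2.26954642e+00]
[[-0.866 -0.5   -0.001]
 [-0.5    0.866  0.   ]
 [ 0.001  0.    -1.   ]]
(508.7451477050781, -257.38641357421875) 103.3076400756836 635 149.42023502890834
```

View pics/w1.png

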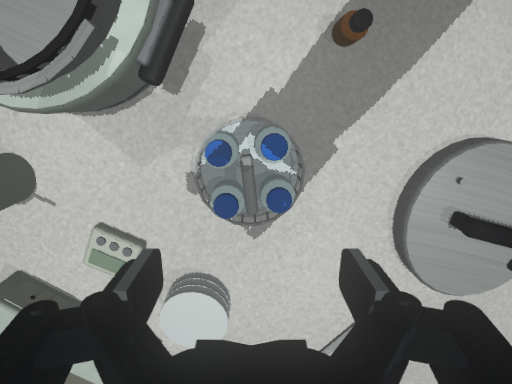

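Wrist view: the basket with its four blue caps is centred at (249,172). The bar runs from about (244,155) to (251,205). I'll measure it in a zoomed crop.

Run:
```python
from h import *
z=np.load('pics/w1.npz'); im,d,p,q=z['im'],z['d'],z['p'],z['q']
cv2.imwrite('pics/w1c.png',cv2.resize(im[110:235,185:315,::-1],None,fx=5,fy=5,interpolation=cv2.INTER_CUBIC))
P=cloud('wrist',d,p,q); Z=P[...,2]
m=np.zeros_like(d,bool); m[140:220,235:262]=1; hs=cv2.cvtColor(im,cv2.COLOR_RGB2HSV)
m&=(Z>78)&(Z<100)&(hs[...,1]<80)
n,l,st,ce=cv2.connectedComponentsWithStats(m.astype(np.uint8)); k=1+st[1:,4].argmax(); m=l==k
Q=P[m]; print(m.sum(),Q.mean(0),cv2.minAreaRect(Q[:,:2].astype(np.float32)),st[k])
v,u=np.nonzero(m); A=plane('wrist',np.c_[u,v],87,p,q); print(cv2.minAreaRect(A[:,:2].astype(np.float32)))
e,V=np.linalg.eigh(np.cov(A[:,:2].T)); print('bar angle',np.degrees(np.arctan2(V[1,1],V[0,1])))
mc=(hs[...,0]>100)&(hs[...,0]<130)&(hs[...,1]>120); mc[:120]=0;mc[230:]=0;mc[:,:190]=0;mc[:,310:]=0
n,l,st,ce=cv2.connectedComponentsWithStats(mc.astype(np.uint8)); 
C=np.array([ce[i] for i in range(1,n) if st[i,4]>80]); W=plane('wrist',C,51,p,q); print(W.round(1),W.mean(0))
```

```text
731 [ 5.78956089e+02 -1.08187867e-02  8.64969615e+01] ((580.4742431640625, 0.9532642364501953), (60.52841567993164, 12.02744197845459), 36.56426239013672) [240 154  18  61 731]
((579.3956909179688, 0.31874847412109375), (60.30173873901367, 11.934094429016113), 36.46061706542969)
bar angle -143.5873673638112
[[538.2   7.1  51. ]
 [573.5 -41.   51. ]
 [585.9  42.3  51. ]
 [621.2  -5.4  51. ]] [579.69525699   0.72500278  51.        ]
```

View pics/w1c.png

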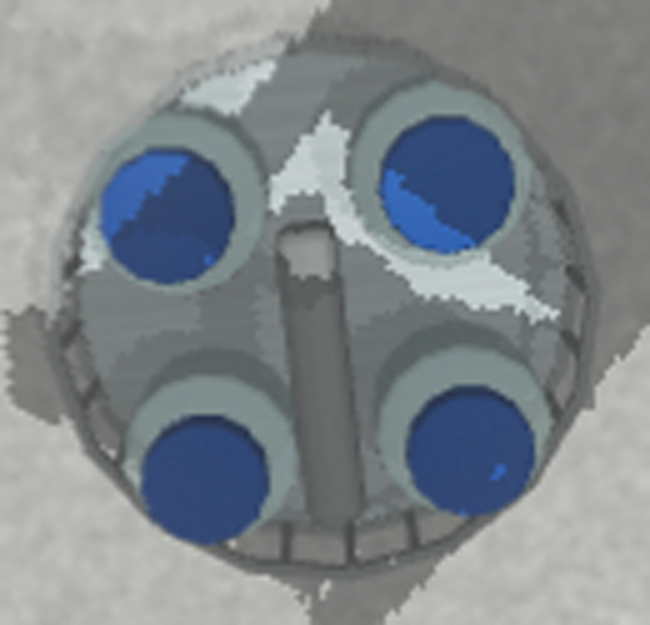

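Bar centre is (579.5, 0.5) and its angle is 36.4°. I'll align, descend and grip.

```bash
python3 -m inch '[{"translation":[-0.07,-0.04,0],"delta_rot":[0,0,-0.93]},{"translation":[0,0,1],"delta_rot":[0,0,0]},{"translation":[0,0,1],"delta_rot":[0,0,0]},{"translation":[0,0,1],"delta_rot":[0,0,0]},{"translation":[0,0,1],"delta_rot":[0,0,0]},{"translation":[0,0,1],"delta_rot":[0,0,0]},{"translation":[0,0,0.8],"delta_rot":[0,0,0]},{"translation":[0,0,0.6],"delta_rot":[0,0,0]},{"translation":[0,0,0.3],"delta_rot":[0,0,0]},{"translation":[0,0,0],"delta_rot":[0,0,0]}]'
python3 -m inch '[{"translation":[0,0,0],"delta_rot":[0,0,0]},{"translation":[0,0,0],"delta_rot":[0,0,0]},{"translation":[0,0,0],"delta_rot":[0,0,0]},{"translation":[0,0,0],"delta_rot":[0,0,0]},{"translation":[0,0,0],"delta_rot":[0,0,0]},{"translation":[0,0,0],"delta_rot":[0,0,0]},{"translation":[0,0,0],"delta_rot":[0,0,0]},{"translation":[0,0,0],"delta_rot":[0,0,0]}]' -1 50
```

```text
t: 4.4
eef_pos: [579.0, 0.5, 62.9]
orientation: [-0.001, -0.313, 0.95, 0.0]
ft_force: [0.7, -0.2, 0.4]
grip_width: 85.8
t: 5.2
eef_pos: [580.0, 0.3, 64.4]
orientation: [0.0, -0.314, 0.95, -0.0]
ft_force: [-0.4, -0.0, 3.2]
grip_width: 10.5
```

```bash
python3 -m inch '[{"translation":[0,0,-0.4],"delta_rot":[0,0,0]},{"translation":[0,0,-0.8],"delta_rot":[0,0,0]},{"translation":[0,0,-0.8],"delta_rot":[0,0,0]},{"translation":[0,0,-0.8],"delta_rot":[0,0,0]},{"translation":[0,0,-0.8],"delta_rot":[0,0,0]},{"translation":[0,0,-0.8],"delta_rot":[0,0,0]},{"translation":[0,0,-0.8],"delta_rot":[0,0,0]},{"translation":[0,0,-0.8],"delta_rot":[0,0,0]},{"translation":[0,0,-0.8],"delta_rot":[0,0,0]},{"translation":[0,0,-0.6],"delta_rot":[0,0,0]},{"translation":[0,0,-0.2],"delta_rot":[0,0,0]},{"translation":[0,0,0],"delta_rot":[0,0,0]}]'
python3 - <<'E'
from h import *
snap('top','top1');snap('wrist','w2'); s=read_state(); print(s['eef_pos'],s['joint_pos'],s['grip_width'])
M=R.from_quat(np.roll(s['orientation'],-1)).as_matrix()
z=np.load('pics/w2.npz'); im,d,p,q=z['im'],z['d'],z['p'],z['q']
P=cloud('wrist',d,p,q)
# steriliser in wrist view: points in rim height
A=P[(P[...,2]>140)&(P[...,2]<170)&(P[...,1]<-130)]; print(len(A), A.min(0),A.max(0))
im=cv2.imread('pics/top1.png');cv2.imwrite('pics/top1c.png',cv2.resize(im[110:270,200:390],None,fx=4,fy=3.75,interpolation=cv2.INTER_CUBIC))
E
```

```text
t: 6.4
eef_pos: [579.5, 0.5, 254.0]
orientation: [0.0, -0.314, 0.95, -0.0]
ft_force: [-0.6, -0.8, -4.8]
grip_width: 11.1
[578.81998698   0.58962255 252.29490725] [-1.74206743e-01  6.11191718e-02  1.79494785e+00  2.42100276e-05
  1.28820305e+00 -2.38277381e+00] 11.163067154470964
3571 [ 511.13574921 -241.11192872  140.0203944 ] [ 606.56585012 -154.30948373  157.53961667]
```

View pics/w2.png

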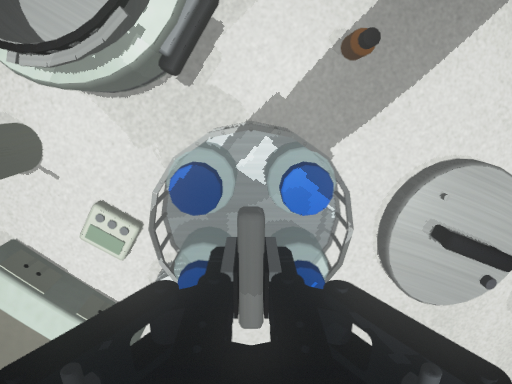

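View pics/top1c.png

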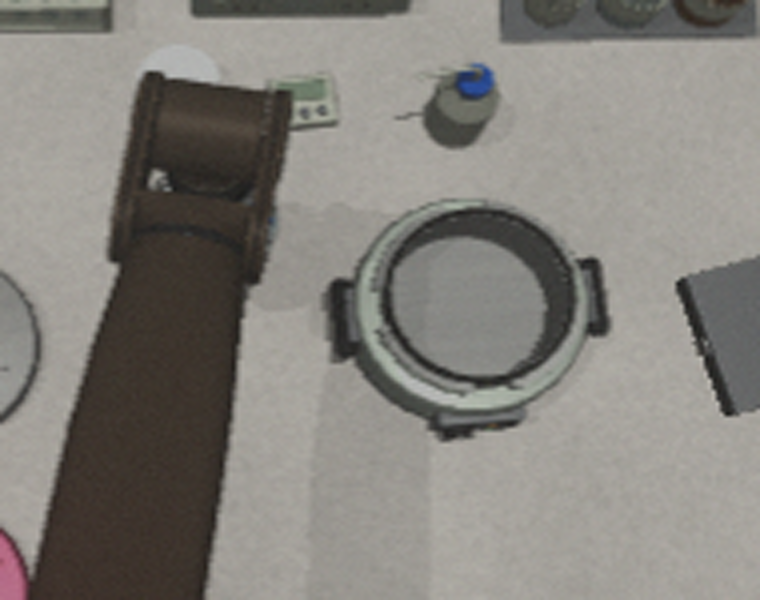

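Run:
```python
from h import *
print(plane('top',[[320.5,189],[200+482/4-98/4,189],[200+482/4+98/4,189]],155))
z=np.load('pics/top1.npz'); d=z['d']; P=cloud('top',d)[150:230,280:360].reshape(-1,3)
for lo,hi in [(143,165),(125,143),(46,58)]:
    A=P[(P[:,2]>lo)&(P[:,2]<hi)]; 
    if lo==46: A=A[np.hypot(A[:,0]-510,A[:,1]+256)<82]
    h=cv2.convexHull(A[:,:2].astype(np.float32)); print(lo,len(A),cv2.minEnclosingCircle(h),cv2.fitEllipse(h) )
```

```text
[[ 504.91352639 -260.49038763  155.        ]
 [ 506.3702867  -166.43650271  155.        ]
 [ 503.45456953 -354.24994047  155.        ]]
143 511 ((508.6611328125, -257.03729248046875), 102.87921142578125) ((507.9765319824219, -257.52032470703125), (198.5193328857422, 205.19973754882812), 13.409172058105469)
125 165 ((508.10589599609375, -256.46746826171875), 102.32685852050781) ((507.01123046875, -257.4270935058594), (197.63217163085938, 202.20057678222656), 66.30885314941406)
46 980 ((509.9895324707031, -256.0273132324219), 81.95765686035156) ((515.1504516601562, -261.7787780761719), (144.15145874023438, 162.31204223632812), 134.6201171875)
```

```bash
python3 -m inch '[{"translation":[0,0,0],"delta_rot":[0,0,0.95]},{"translation":[0,0,0],"delta_rot":[0,0,0.95]},{"translation":[0,0,0],"delta_rot":[0,0,0.95]},{"translation":[0,0,0],"delta_rot":[0,0,0.95]},{"translation":[0,0,0],"delta_rot":[0,0,0.95]},{"translation":[0,0,0],"delta_rot":[0,0,0.95]},{"translation":[0.09,-0.4,0],"delta_rot":[0,0,0]},{"translation":[0.18,-0.8,0],"delta_rot":[0,0,0]},{"translation":[0.18,-0.8,0],"delta_rot":[0,0,0]},{"translation":[0.18,-0.8,0],"delta_rot":[0,0,0]},{"translation":[0.18,-0.8,0],"delta_rot":[0,0,0]},{"translation":[0.18,-0.8,0],"delta_rot":[0,0,0]},{"translation":[0.18,-0.8,0],"delta_rot":[0,0,0]},{"translation":[0.18,-0.8,0],"delta_rot":[0,0,0]},{"translation":[0.18,-0.8,0],"delta_rot":[0,0,0]},{"translation":[0.18,-0.8,0],"delta_rot":[0,0,0]},{"translation":[0.18,-0.8,0],"delta_rot":[0,0,0]},{"translation":[0.18,-0.8,0],"delta_rot":[0,0,0]},{"translation":[0.18,-0.8,0],"delta_rot":[0,0,0]},{"translation":[0.1,-0.42,0],"delta_rot":[0,0,0]}]'
python3 -m inch '[{"translation":[0,0,0],"delta_rot":[0,0,0]},{"translation":[0,0,0],"delta_rot":[0,0,0]},{"translation":[0,0,0],"delta_rot":[0,0,0]}]'
python3 - <<'E'
from h import *
snap('wrist','w3'); s=read_state(); print(s['eef_pos'],s['joint_pos'],s['grip_width'])
z=np.load('pics/w3.npz'); im,d,p,q=z['im'],z['d'],z['p'],z['q']
P=cloud('wrist',d,p,q); A=P[(P[...,2]>143)&(P[...,2]<165)]
A=A[np.hypot(A[:,0]-508,A[:,1]+257)<112]; print(len(A),A.min(0),A.max(0))
E
```

```text
t: 8.5
eef_pos: [507.6, -258.8, 252.8]
orientation: [-0.001, 0.023, 1.0, 0.0]
ft_force: [-0.2, 0.2, -4.0]
grip_width: 11.1
t: 8.8
eef_pos: [509.0, -256.2, 253.6]
orientation: [-0.0, 0.022, 1.0, 0.0]
ft_force: [0.5, 0.8, -4.6]
grip_width: 10.9
[ 509.0693071  -256.16777046  253.70435445] [-6.44353258e-01  3.85966761e-02  1.81579104e+00  3.56561591e-04
  1.28757527e+00 -2.17047849e+00] 11.167368351960697
7617 [ 409.40126105 -357.03043609  143.00005829] [ 580.34680426 -154.22964213  157.03297634]
```

View pics/w3.png

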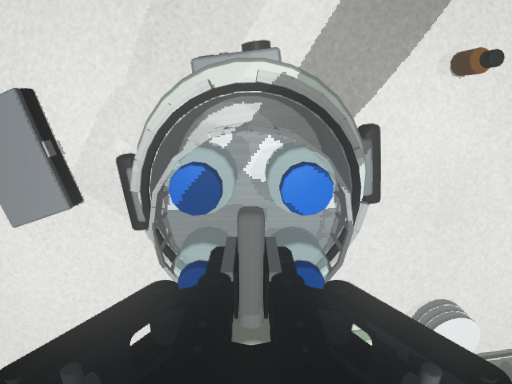

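Basket centred over the chamber: rim y-extents give −255.6 and x about 510. Lowering.

```bash
python3 -m inch '[{"translation":[-0.04,0,0.6],"delta_rot":[0,0,0]},{"translation":[0,0,0.8],"delta_rot":[0,0,0]},{"translation":[0,0,0.8],"delta_rot":[0,0,0]},{"translation":[0,0,0.8],"delta_rot":[0,0,0]},{"translation":[0,0,0.8],"delta_rot":[0,0,0]},{"translation":[0,0,0.8],"delta_rot":[0,0,0]},{"translation":[0,0,0.5],"delta_rot":[0,0,0]},{"translation":[0,0,0.2],"delta_rot":[0,0,0]},{"translation":[0,0,0.1],"delta_rot":[0,0,0]},{"translation":[0,0,0],"delta_rot":[0,0,0]},{"translation":[0,0,0.05],"delta_rot":[0,0,0]},{"translation":[0,0,0],"delta_rot":[0,0,0]}]'
```

```text
t: 10.05
eef_pos: [510.4, -257.5, 118.5]
orientation: [0.001, 0.023, 1.0, -0.0]
ft_force: [-0.3, 0.2, -3.5]
grip_width: 11.1
```

```bash
python3 -m inch '[{"translation":[0,0,0.05],"delta_rot":[0,0,0]},{"translation":[0,0,0.05],"delta_rot":[0,0,0]},{"translation":[0,0,0.0],"delta_rot":[0,0,0]}]'
python3 -m inch '[{"translation":[0,0,0.03],"delta_rot":[0,0,0]},{"translation":[0,0,0.0],"delta_rot":[0,0,0]}]'
```

```text
t: 10.35
eef_pos: [510.3, -257.5, 116.3]
orientation: [0.0, 0.023, 1.0, -0.0]
ft_force: [-2.4, 0.3, 1.3]
grip_width: 11.5
t: 10.55
eef_pos: [510.3, -257.5, 116.3]
orientation: [0.0, 0.023, 1.0, -0.0]
ft_force: [-3.3, 2.5, 5.9]
grip_width: 11.3
```

Force shows floor contact. Release and rise.

```bash
python3 -m inch '[{"translation":[0,0,0],"delta_rot":[0,0,0]},{"translation":[0,0,0],"delta_rot":[0,0,0]},{"translation":[0,0,0],"delta_rot":[0,0,0]},{"translation":[0,0,0],"delta_rot":[0,0,0]},{"translation":[0,0,-0.2],"delta_rot":[0,0,0]},{"translation":[0,0,-0.6],"delta_rot":[0,0,0]},{"translation":[0,0,-0.9],"delta_rot":[0,0,0]},{"translation":[0,0,-0.9],"delta_rot":[0,0,0]},{"translation":[0,0,-1],"delta_rot":[0,0,0]},{"translation":[0,0,-1],"delta_rot":[0,0,0]},{"translation":[0,0,-1],"delta_rot":[0,0,0]},{"translation":[0,0,-1],"delta_rot":[0,0,0]},{"translation":[0,0,-0.6],"delta_rot":[0,0,0]},{"translation":[0,0,0],"delta_rot":[0,0,0]},{"translation":[0,0,0],"delta_rot":[0,0,0]}]' 0
python3 - <<'E'
from h import *
snap('wrist','w4'); s=read_state(); print(s['eef_pos'],s['joint_pos'],s['grip_width'])
z=np.load('pics/w4.npz'); im,d,p,q=z['im'],z['d'],z['p'],z['q']
im2=cv2.imread('pics/w4.png');cv2.imwrite('pics/w4c.png',cv2.resize(im2[20:300,90:420],None,fx=2.1,fy=2.1,interpolation=cv2.INTER_CUBIC))
P=cloud('wrist',d,p,q); A=P[(P[...,2]>143)&(P[...,2]<165)]
A=A[np.hypot(A[:,0]-508,A[:,1]+257)<112]; print(len(A),A.min(0),A.max(0),np.percentile(A[:,2],[5,50,90,99]))
E
```

```text
t: 12.05
eef_pos: [509.7, -257.0, 294.1]
orientation: [-0.0, 0.023, 1.0, 0.0]
ft_force: [0.1, 1.4, -0.6]
grip_width: 42.9
[ 509.34927005 -256.75217774  292.9516953 ] [-6.44728571e-01  1.51513418e-02  1.76835877e+00 -1.22976978e-05
  1.36029803e+00 -2.16924576e+00] 42.64555101029781
7770 [ 409.52716545 -357.31355931  143.00149387] [ 610.28040165 -154.94756834  157.2195915 ] [143.87472131 151.08843761 155.26709186 156.08275643]
```

View pics/w4c.png

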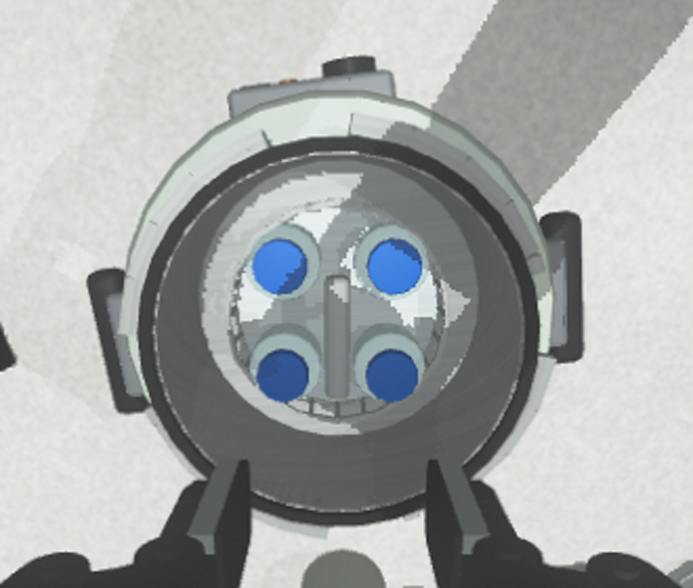

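Wrist crop: the basket is upright in the chamber with its bar centred at (338,335). The ramp gap towards −x lies between (265,138) and (352,125). Now the precise centre and yaw from the depth cloud.

Run:
```python
from h import *
z=np.load('pics/w4.npz'); im,d,p,q=z['im'],z['d'],z['p'],z['q']
P=cloud('wrist',d,p,q).reshape(-1,3)
g=cv2.cvtColor(im,cv2.COLOR_RGB2GRAY).ravel()
# seal top: dark ring above 150
m=(g<75)&(P[:,2]>148)&(P[:,2]<165)&(np.hypot(P[:,0]-508,P[:,1]+257)<104)
S=P[m]; print(len(S),np.median(S[:,2]))
def circ(A):
    s=np.linalg.lstsq(np.c_[2*A,np.ones(len(A))],(A**2).sum(1),rcond=None)[0]; return s[:2],np.sqrt(s[2]+s[:2]@s[:2])
print(circ(S[:,:2]))
# dark seal outer / inner by angle
c,r=circ(S[:,:2])
for rlo,rhi in [(94,100),(96,101)]:
    D=P[:,:2]-c; rr=np.hypot(*D.T); a=np.degrees(np.arctan2(D[:,1],D[:,0]))%360
    k=(rr>rlo)&(rr<rhi)&(P[:,2]>100)
    out=[]
    for t in range(0,360,2):
        kk=k&(a>=t)&(a<t+2); out.append('%d:%s'%(t,'%.0f/%d'%(np.median(P[kk,2]),kk.sum()) if kk.sum()>2 else '-'))
    print(' '.join(out))
```

```text
3306 154.64388963663046
(array([ 509.71988226, -255.92865808]), np.float64(88.0106929787343))
0:- 2:- 4:- 6:- 8:- 10:- 12:- 14:- 16:- 18:145/4 20:- 22:- 24:- 26:- 28:- 30:- 32:- 34:- 36:- 38:- 40:144/4 42:145/5 44:145/5 46:145/10 48:146/6 50:146/10 52:146/11 54:146/11 56:147/11 58:147/10 60:147/13 62:147/14 64:147/13 66:148/15 68:148/15 70:149/17 72:149/19 74:149/21 76:150/18 78:150/20 80:150/18 82:151/21 84:148/9 86:- 88:- 90:- 92:- 94:- 96:- 98:- 100:- 102:- 104:- 106:144/12 108:144/21 110:144/26 112:141/18 114:141/19 116:142/25 118:142/20 120:142/23 122:143/22 124:143/23 126:143/24 128:144/21 130:144/25 132:144/23 134:145/22 136:145/23 138:145/24 140:146/24 142:146/25 144:146/24 146:146/27 148:147/24 150:147/25 152:147/25 154:147/26 156:148/26 158:148/27 160:149/27 162:149/24 164:149/28 166:150/25 168:150/27 170:151/27 172:151/28 174:110/24 176:109/24 178:109/18 180:109/20 182:109/22 184:110/16 186:109/19 188:109/18 190:109/19 192:109/19 194:109/18 196:138/37 198:144/26 200:144/24 202:141/24 204:142/26 206:142/26 208:142/23 210:142/25 212:142/25 214:143/23 216:143/24 218:144/22 22
[... 1618 characters left out ...]
212:143/20 214:143/18 216:143/20 218:144/21 220:144/21 222:144/20 224:144/20 226:145/18 228:145/20 230:145/20 232:146/19 234:146/21 236:147/20 238:147/19 240:147/19 242:147/20 244:148/19 246:148/20 248:148/19 250:149/17 252:149/18 254:149/20 256:149/18 258:150/19 260:150/19 262:151/19 264:150/3 266:- 268:- 270:- 272:- 274:- 276:- 278:- 280:- 282:- 284:- 286:144/10 288:144/14 290:144/13 292:143/9 294:142/11 296:142/10 298:142/9 300:142/10 302:143/9 304:143/12 306:144/13 308:143/8 310:144/9 312:144/8 314:- 316:- 318:- 320:- 322:- 324:- 326:- 328:- 330:147/7 332:148/11 334:148/13 336:148/13 338:149/12 340:149/12 342:150/12 344:149/13 346:150/12 348:150/13 350:150/16 352:151/13 354:- 356:- 358:-
```

Steriliser: centre about (509.7, −255.9), yaw about 5° (gap centres at 95°, 185°, 275°). The seal looks about 5 mm proud. I'll rotate to the lid-fitting yaw here and measure again, to calibrate out the wrist camera offset.

```bash
python3 -m inch '[{"translation":[0,0,0],"delta_rot":[0,0,1]},{"translation":[0,0,0],"delta_rot":[0,0,1]},{"translation":[0,0,0],"delta_rot":[0,0,1]},{"translation":[0,0,0],"delta_rot":[0,0,1]},{"translation":[0,0,0],"delta_rot":[0,0,1]},{"translation":[0,0,0],"delta_rot":[0,0,1]},{"translation":[0,0,0],"delta_rot":[0,0,1]},{"translation":[0,0,0],"delta_rot":[0,0,1]},{"translation":[0,0,0],"delta_rot":[0,0,1]},{"translation":[0,0,0],"delta_rot":[0,0,1]},{"translation":[0,0,0],"delta_rot":[0,0,1]},{"translation":[0,0,0],"delta_rot":[0,0,1]},{"translation":[0,0,0],"delta_rot":[0,0,0]},{"translation":[0,0,0],"delta_rot":[0,0,0]}]' 0.8
cat >> h.py <<'E'
def circ(A):
    s=np.linalg.lstsq(np.c_[2*A,np.ones(len(A))],(A**2).sum(1),rcond=None)[0]; return s[:2],np.sqrt(s[2]+s[:2]@s[:2])
def ster(f):
    z=np.load('pics/%s.npz'%f); im,d,p,q=z['im'],z['d'],z['p'],z['q']
    P=cloud('wrist',d,p,q).reshape(-1,3); g=cv2.cvtColor(im,cv2.COLOR_RGB2GRAY).ravel()
    m=(g<75)&(P[:,2]>148)&(P[:,2]<165)&(np.hypot(P[:,0]-508,P[:,1]+257)<104)
    S=P[m]; c,r=circ(S[:,:2]); c2,r2=circ(S[np.abs(np.hypot(*(S[:,:2]-c).T)-88)<6][:,:2])
    D=P[:,:2]-c2; rr=np.hypot(*D.T); a=np.degrees(np.arctan2(D[:,1],D[:,0]))%360
    # gap edges
    k=(rr>96)&(rr<101)&(P[:,2]>100); ed=[]
    for t0 in (5,95,185,275):
        aa=(a-t0+180)%360-180; hi=k&(P[:,2]>140)&(abs(aa)<18)
        L=aa[hi&(aa<0)]; H=aa[hi&(aa>0)]
        ed.append((round(L.max(),1) if len(L)>8 else None, round(H.min(),1) if len(H)>8 else None))
    print(f,'c',c2.round(2),'r',r2.round(1),'z',np.median(S[:,2]).round(1),np.percentile(S[:,2],90).round(1),'yawtool',np.degrees(np.arctan2(*(R.from_quat(np.roll(q,-1)).as_matrix()[:2,1][::-1]))).round(2),'p',p.round(2),ed); return c2
E
python3 - <<'E'
from h import *
snap('wrist','w5'); s=read_state(); print(s['joint_pos'],s['ft_torque'])
ster('w4');ster('w5')
E
```

```text
t: 13.5
eef_pos: [509.5, -256.8, 292.8]
orientation: [-0.001, 0.676, 0.737, -0.0]
ft_force: [0.1, -0.1, -0.0]
grip_width: 76.7
[-6.44717924e-01  1.54976824e-02  1.76767308e+00 -1.17270816e-05
  1.36047606e+00 -7.31424749e-01] [ 0.02803411  0.02458437 -0.01469294]
w4 c [ 508.92 -256.64] r 88.0 z 154.7 155.6 yawtool 87.35 p [ 509.69 -256.97  294.08] [(np.float64(-10.8), np.float64(11.9)), (np.float64(-10.8), np.float64(12.0)), (np.float64(-10.4), np.float64(11.7)), (np.float64(-10.5), np.float64(12.2))]
w5 c [ 510.22 -255.55] r 88.1 z 154.7 155.6 yawtool 4.99 p [ 509.46 -256.82  292.82] [(np.float64(-10.9), np.float64(11.9)), (np.float64(-10.6), np.float64(12.1)), (np.float64(-10.6), np.float64(12.0)), (np.float64(-11.0), np.float64(11.9))]
```

View pics/w5.png

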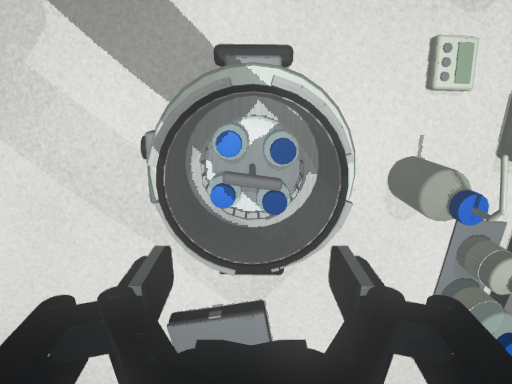

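Solving the two views gives a camera offset of about (1.3, 0.1) mm in the tool frame. The true centre is (510.2, −256.8) and the yaw about 5.6°. On to the lid.

```bash
python3 -m inch '[{"translation":[1,0.04,0.12],"delta_rot":[0,0,0]},{"translation":[1,0.04,0.12],"delta_rot":[0,0,0]},{"translation":[1,0.04,0.12],"delta_rot":[0,0,0]},{"translation":[1,0.04,0.12],"delta_rot":[0,0,0]},{"translation":[1,0.04,0.12],"delta_rot":[0,0,0]},{"translation":[1,0.04,0.12],"delta_rot":[0,0,0]},{"translation":[1,0.04,0.12],"delta_rot":[0,0,0]},{"translation":[1,0.04,0.12],"delta_rot":[0,0,0]},{"translation":[1,0.04,0.12],"delta_rot":[0,0,0]},{"translation":[1,0.04,0.12],"delta_rot":[0,0,0]},{"translation":[1,0.04,0.12],"delta_rot":[0,0,0]},{"translation":[1,0.04,0.12],"delta_rot":[0,0,0]},{"translation":[1,0.04,0.12],"delta_rot":[0,0,0]},{"translation":[1,0.04,0.12],"delta_rot":[0,0,0]},{"translation":[1,0.04,0.12],"delta_rot":[0,0,0]},{"translation":[1,0.04,0.12],"delta_rot":[0,0,0]},{"translation":[1,0.04,0.12],"delta_rot":[0,0,0]},{"translation":[1,0.04,0.12],"delta_rot":[0,0,0]},{"translation":[1,0.04,0.12],"delta_rot":[0,0,0]},{"translation":[1,0.04,0.12],"delta_rot":[0,0,0]}]'
python3 -m inch '[{"translation":[0.95,0.04,0.12],"delta_rot":[0,0,0]},{"translation":[0.95,0.04,0],"delta_rot":[0,0,0]},{"translation":[0,0,0],"delta_rot":[0,0,-0.7]},{"translation":[0,0,0],"delta_rot":[0,0,-0.7]},{"translation":[0,0,0],"delta_rot":[0,0,0]},{"translation":[0,0,0],"delta_rot":[0,0,0]}]' 1
python3 - <<'E'
from h import *
snap('wrist','w6'); s=read_state(); print(s['joint_pos'],s['eef_pos'])
z=np.load('pics/w6.npz'); im,d,p,q=z['im'],z['d'],z['p'],z['q']; M=R.from_quat(np.roll(q,-1)).as_matrix()
e=M[:2,0]*1.28+M[:2,1]*.14
P=cloud('wrist',d,p,q); Z=P[...,2]; g=cv2.cvtColor(im,cv2.COLOR_RGB2GRAY)
near=np.hypot(P[...,0]-483,P[...,1]-290)<125
m=near&(g<70)&(Z>68)&(Z<90)
n,l,st,ce=cv2.connectedComponentsWithStats(m.astype(np.uint8)); k=1+st[1:,4].argmax(); m=l==k
v,u=np.nonzero(m); A=plane('wrist',np.c_[u,v],75,p,q)[:,:2].astype(np.float32)-e.astype(np.float32)
print('bar',m.sum(),np.median(Z[m]),st[k],cv2.minAreaRect(A),A.mean(0))
ev,V=np.linalg.eigh(np.cov(A.T)); print('barang',np.degrees(np.arctan2(V[1,1],V[0,1])))
Q=P[near&(Z>29)&(Z<50)][:,:2]-e; h=cv2.convexHull(Q.astype(np.float32)); print('disc',np.median(P[near&(Z>29)&(Z<50)][:,2]),cv2.minEnclosingCircle(h),circ(h[:,0].astype(float)))
E
```

```text
t: 15.55
eef_pos: [487.3, 243.8, 233.9]
orientation: [-0.0, 0.676, 0.737, -0.0]
ft_force: [0.0, -0.2, 0.5]
grip_width: 76.7
t: 16.15
eef_pos: [485.4, 290.2, 231.1]
orientation: [-0.0, 0.613, 0.79, -0.0]
ft_force: [-0.1, -0.2, -0.2]
grip_width: 85.6
[ 3.59319637e-01  4.66359487e-02  1.84924588e+00 -2.56360383e-05
  1.24603151e+00  1.07776594e-01] [485.48856141 290.13925079 231.14664675]
bar 2159 74.52939755761838 [ 241  124   23  105 2159] ((486.18914794921875, 292.13677978515625), (21.375732421875, 107.20411682128906), 15.69077205657959) [485.72244 294.45926]
barang 105.47431400187145
disc 34.30265408649075 ((486.9153137207031, 290.6378173828125), 106.28152465820312) (array([486.71494528, 290.43155383]), np.float64(105.57980160822301))
```

View pics/w6.png

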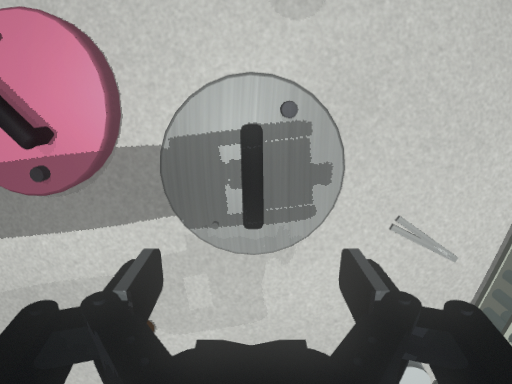

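Wrist view: the steel lid with its black bar from (252,124) to (253,229), centred at about (252,162). The pink look-alike is at upper left. I'll refine along the bar with image edges.

Run:
```python
from h import *
z=np.load('pics/w6.npz'); im,d,p,q=z['im'],z['d'],z['p'],z['q']; M=R.from_quat(np.roll(q,-1)).as_matrix()
e=np.r_[M[:2,0]*1.28+M[:2,1]*.14,0]
g=cv2.cvtColor(im,cv2.COLOR_RGB2GRAY); Z=cloud('wrist',d,p,q)[...,2]
print('col252',list(zip(range(116,132),g[116:132,252],Z[116:132,252].round()))); print(list(zip(range(222,236),g[222:236,252],Z[222:236,252].round())))
cv2.imwrite('pics/w6c.png',cv2.resize(im[60:265,150:355,::-1],None,fx=2.9,fy=2.9,interpolation=cv2.INTER_CUBIC))
# outline of lid: depth jump to bench
m=((Z>12)&(np.hypot(np.mgrid[:384,:512][1]-252,np.mgrid[:384,:512][0]-163)<100)).astype(np.uint8)
n,l,st,ce=cv2.connectedComponentsWithStats(m); k=l[163,200]; c=max(cv2.findContours((l==k).astype(np.uint8),0,1)[0],key=cv2.contourArea)[:,0]
print(st[k])
for zz in (37,33,0):
    A=plane('wrist',c,zz,p,q)-e; cc,r=circ(A[:,:2]); rr=np.hypot(*(A[:,:2]-cc).T); print(zz,cc.round(2),r.round(2),rr.std())
```

```text
col252 [(116, np.uint8(180), np.float64(36.0)), (117, np.uint8(181), np.float64(36.0)), (118, np.uint8(180), np.float64(37.0)), (119, np.uint8(179), np.float64(37.0)), (120, np.uint8(181), np.float64(35.0)), (121, np.uint8(180), np.float64(36.0)), (122, np.uint8(180), np.float64(35.0)), (123, np.uint8(127), np.float64(36.0)), (124, np.uint8(67), np.float64(70.0)), (125, np.uint8(52), np.float64(71.0)), (126, np.uint8(54), np.float64(73.0)), (127, np.uint8(52), np.float64(73.0)), (128, np.uint8(53), np.float64(75.0)), (129, np.uint8(51), np.float64(74.0)), (130, np.uint8(54), np.float64(75.0)), (131, np.uint8(52), np.float64(76.0))]
[(222, np.uint8(49), np.float64(74.0)), (223, np.uint8(54), np.float64(374.0)), (224, np.uint8(54), np.float64(76.0)), (225, np.uint8(49), np.float64(74.0)), (226, np.uint8(50), np.float64(75.0)), (227, np.uint8(48), np.float64(76.0)), (228, np.uint8(62), np.float64(74.0)), (229, np.uint8(127), np.float64(36.0)), (230, np.uint8(154), np.float64(35.0)), (231, np.uint8(153), np.float64(35.0)), (232, np.uint8(154), np.float64(35.0)), (233, np.uint8(155), np.float64(33.0)), (234, np.uint8(155), np.float64(34.0)), (235, np.uint8(154), np.float64(35.0))]
[  160    71   185   184 26494]
37 [486.12 292.5 ] 103.68 0.47363364759890875
33 [486.35 291.69] 104.91 0.47925989989104034
0 [488.19 284.96] 115.07 0.525676481301114
```

View pics/w6c.png

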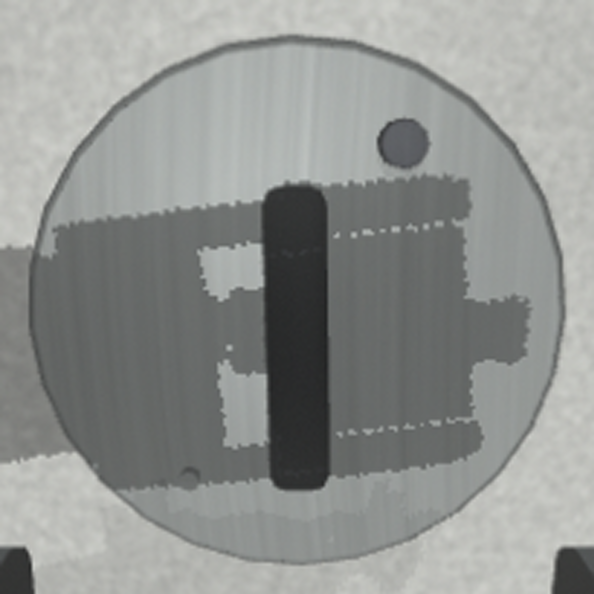

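```bash
python3 -m inch '[{"translation":[0.06,0.05,0.5],"delta_rot":[0,0,-0.15]},{"translation":[0,0,1],"delta_rot":[0,0,0]},{"translation":[0,0,1],"delta_rot":[0,0,0]},{"translation":[0,0,1],"delta_rot":[0,0,0]},{"translation":[0,0,1],"delta_rot":[0,0,0]},{"translation":[0,0,1],"delta_rot":[0,0,0]},{"translation":[0,0,0.9],"delta_rot":[0,0,0]},{"translation":[0,0,0.6],"delta_rot":[0,0,0]},{"translation":[0,0,0.4],"delta_rot":[0,0,0]},{"translation":[0,0,0],"delta_rot":[0,0,0]},{"translation":[0,0,0],"delta_rot":[0,0,0]}]'
python3 -m inch '[{"translation":[0,0,0],"delta_rot":[0,0,0]},{"translation":[0,0,0],"delta_rot":[0,0,0]},{"translation":[0,0,0],"delta_rot":[0,0,0]},{"translation":[0,0,0],"delta_rot":[0,0,0]},{"translation":[0,0,0],"delta_rot":[0,0,0]},{"translation":[0,0,0],"delta_rot":[0,0,0]},{"translation":[0,0,0],"delta_rot":[0,0,0]}]' -1 100
```

```text
t: 17.3
eef_pos: [487.0, 292.3, 46.9]
orientation: [0.0, 0.605, 0.796, 0.0]
ft_force: [-1.0, -0.2, 0.6]
grip_width: 85.3
t: 18.0
eef_pos: [486.6, 292.2, 47.0]
orientation: [0.0, 0.605, 0.796, 0.0]
ft_force: [-2.5, -0.4, 5.4]
grip_width: 20.3
```

```bash
python3 -m inch '[{"translation":[0,0,-0.3],"delta_rot":[0,0,0]},{"translation":[0,0,-0.7],"delta_rot":[0,0,0]},{"translation":[0,0,-0.8],"delta_rot":[0,0,0]},{"translation":[0,0,-0.8],"delta_rot":[0,0,0]},{"translation":[0,0,-0.8],"delta_rot":[0,0,0]},{"translation":[0,0,-0.8],"delta_rot":[0,0,0]},{"translation":[0,0,-0.8],"delta_rot":[0,0,0]},{"translation":[0,0,-0.8],"delta_rot":[0,0,0]},{"translation":[0,0,-0.8],"delta_rot":[0,0,0]},{"translation":[0,0,-0.8],"delta_rot":[0,0,0]},{"translation":[0,0,-0.4],"delta_rot":[0,0,0]},{"translation":[0,0,0],"delta_rot":[0,0,0]},{"translation":[0,0,0],"delta_rot":[0,0,0]}]'
python3 - <<'E'
from h import *
snap('wrist','w7'); s=read_state(); print(s['joint_pos'],s['eef_pos'],s['ft_force'],s['ft_torque'])
z=np.load('pics/w7.npz'); im,d,p,q=z['im'],z['d'],z['p'],z['q']; M=R.from_quat(np.roll(q,-1)).as_matrix()
print('yaw',np.degrees(np.arctan2(M[1,1],M[0,1])))
P=cloud('wrist',d,p,q); L=(P-p)@M  # tool coords
g=cv2.cvtColor(im,cv2.COLOR_RGB2GRAY)
# lid disc: fit plane for tilt
k=(L[...,2]>3)&(L[...,2]<20)&(g>90)&(np.hypot(L[...,0],L[...,1])<112); A=L[k]; 
c=np.linalg.lstsq(np.c_[A[:,:2],np.ones(len(A))],A[:,2],rcond=None)[0]; print('plane',c,len(A))
E
```

```text
t: 19.3
eef_pos: [485.5, 291.7, 239.5]
orientation: [-0.001, 0.605, 0.796, -0.001]
ft_force: [-1.2, 0.4, -6.4]
grip_width: 20.5
[ 3.61943498e-01  4.34497690e-02  1.83772898e+00 -3.87381272e-05
  1.26411935e+00  9.13586503e-02] [485.3473149  291.64413083 239.11338678] [-0.61299875 -1.12023724 -6.06734685] [0.04962213 0.0476905  0.00219053]
yaw 15.499846461798692
plane [2.36693834e-02 5.54941203e-04 1.20748090e+01] 65676
```

View pics/w7.png

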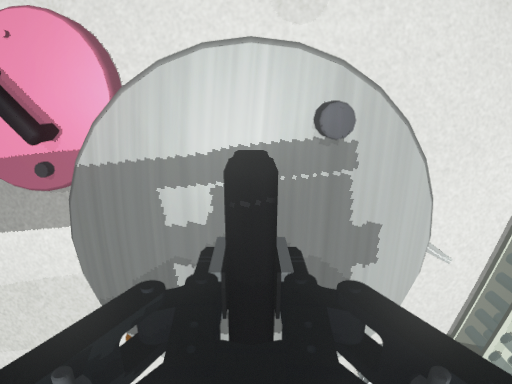

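Wrist view: the lid is held level, with its disc centred at about (251,220) and the bar between the pads. I'll measure its centre in the tool frame.

Run:
```python
from h import *
for f in ['w6','w7']:
    z=np.load('pics/%s.npz'%f); im,d,p,q=z['im'],z['d'],z['p'],z['q']; M=R.from_quat(np.roll(q,-1)).as_matrix()
    P=cloud('wrist',d,p,q); L=(P-p)@M; hs=cv2.cvtColor(im,cv2.COLOR_RGB2HSV)
    k=(abs(P[...,2])<12)&(hs[...,2]>120); A=L[k]; c=np.linalg.lstsq(np.c_[A[:,:2],np.ones(len(A))],A[:,2],rcond=None)[0]; print(f,'bench plane',c,'expected',p[2])
z=np.load('pics/w7.npz'); T=np.array(camera_info('wrist')['tool_from_camera'])
m=((L[...,2]>2)&(L[...,2]<40)&(np.hypot(L[...,0],L[...,1])<125)).astype(np.uint8); 
c=max(cv2.findContours(m,0,1)[0],key=cv2.contourArea)[:,0]
# true outline only: neighbours outside are bench; take contour rows < 235
c=c[c[:,1]<232]
for zz in (10,12,14):
    o,r=rays('wrist',c,p,q); ot=(o-p)@M; rt=r@M; A=ot+rt*((zz-ot[2])/rt[:,2])[:,None]
    A=A[:,:2]-[1.28,.14]; cc,R0=circ(A); rr=np.hypot(*(A-cc).T); g=abs(rr-R0)<1.5; cc,R0=circ(A[g]); print(zz,len(A),g.sum(),cc.round(2),R0.round(2))
# bar sides for yaw within grip
g=cv2.cvtColor(im,cv2.COLOR_RGB2GRAY)
rows=np.arange(175,240,4); 
for r in rows[::4]: 
    x=np.where(g[r,200:300]<60)[0]+200; print(r,x.min(),x.max())
```

```text
w6 bench plane [ 4.52584848e-04 -4.28366864e-04  2.30936107e+02] expected 231.06401619026522
w7 bench plane [ 6.46980238e-05 -2.55836191e-03  2.39392543e+02] expected 239.52864482194306
10 746 53 [-9.02  0.12] 111.9
12 746 52 [-9.4  0.1] 112.72
14 746 52 [-10.47   0.1 ] 114.18
175 225 277
191 225 277
207 225 276
223 226 276
239 226 276
```

Run:
```python
from h import *
for f in ['w6','w7']:
    z=np.load('pics/%s.npz'%f); im,d,p,q=z['im'],z['d'],z['p'],z['q']; M=R.from_quat(np.roll(q,-1)).as_matrix()
    P=cloud('wrist',d,p,q); L=(P-p)@M; hs=cv2.cvtColor(im,cv2.COLOR_RGB2HSV)
    zl=np.median(L[100:115,240:300,2] if f=='w6' else L[90:130,200:300,2]); print(f,'zl',zl)
    k=(abs(L[...,2]-zl)<6)&(np.hypot(L[...,0],L[...,1])<102)&(hs[...,2]>75)&(L[...,0]>15); k[:, 330:]&=True
    A=L[k]; c=np.linalg.lstsq(np.c_[A[:,:2],np.ones(len(A))],A[:,2],rcond=None)[0]; print('lid plane +x half',c,len(A))
    for a,b in ((20,40),(40,60),(60,80),(80,100)):
        kk=k&(L[...,0]>a)&(L[...,0]<b); print(a,np.mean(L[kk][:,2]).round(2),end=' ')
    print()
    jump=(L[...,2]>zl+60)|(P[...,2]<15) if f=='w7' else (P[...,2]<14)
    pts=[]
    for u in range(60,450,2):
        col=jump[:,u]; v=np.where(~col[:330])[0]
        # first run of >10 lid pixels from top whose radius ~100
        for v0 in v:
            if v0>5 and (~col[v0:v0+8]).all() and col[v0-4:v0].all():
                if 85<np.hypot(L[v0+2,u,0],L[v0+2,u,1])<116: pts.append((u,v0-.5)); 
                break
    pts=np.array(pts)
    for zz in (zl-1,zl+2):
        o,r=rays('wrist',pts,p,q); ot=(o-p)@M; rt=r@M; A=ot+rt*((zz-ot[2])/rt[:,2])[:,None]
        A=A[:,:2]-[1.28,.14]; cc,R0=circ(A)
        for _ in range(3): g=abs(np.hypot(*(A-cc).T)-R0)<1; cc,R0=circ(A[g])
        # fixed-radius centre
        from scipy.optimize import least_squares
        s=least_squares(lambda c:np.hypot(*(A[g]-c).T)-104,cc).x
        print(round(zz,1),len(A),g.sum(),cc.round(2),R0.round(2),'fixed104',s.round(2))
```

```text
w6 zl 196.05892765275132
lid plane +x half [ 3.88379287e-02 -2.37704968e-03  1.94809117e+02] 10124
20 196.11 40 196.48 60 197.27 80 198.65 
195.1 93 90 [1.92 1.27] 104.4 fixed104 [2.38 1.27]
198.1 93 90 [1.28 1.28] 105.33 fixed104 [2.83 1.3 ]
w7 zl 12.529764873866235
lid plane +x half [4.35651258e-02 3.41733592e-04 1.05480065e+01] 43916
20 12.02 40 12.4 60 13.38 80 14.79 
11.5 180 180 [2.68 0.04] 101.38 fixed104 [-0.3   0.03]
14.5 180 180 [1.31 0.04] 103.36 fixed104 [0.57 0.04]
```

The lid is level and centred in the grip to within about 0.5 mm. The slope seen is its dome, which was the same on the bench. Carrying it over the steriliser.

```bash
python3 -m inch '[{"translation":[-0.5,-0.115,0],"delta_rot":[0,0,0]},{"translation":[-0.98,-0.224,0],"delta_rot":[0,0,0]},{"translation":[-0.98,-0.224,0],"delta_rot":[0,0,0]},{"translation":[-0.98,-0.224,0],"delta_rot":[0,0,0]},{"translation":[-0.98,-0.224,0],"delta_rot":[0,0,0]},{"translation":[-0.98,-0.224,0],"delta_rot":[0,0,0]},{"translation":[-0.98,-0.224,0],"delta_rot":[0,0,0]},{"translation":[-0.98,-0.224,0],"delta_rot":[0,0,0]},{"translation":[-0.98,-0.224,0],"delta_rot":[0,0,0]},{"translation":[-0.98,-0.224,0],"delta_rot":[0,0,0]},{"translation":[-0.98,-0.224,0],"delta_rot":[0,0,0]},{"translation":[-0.98,-0.224,0],"delta_rot":[0,0,0]},{"translation":[-0.98,-0.224,0],"delta_rot":[0,0,0]},{"translation":[-0.98,-0.224,0],"delta_rot":[0,0,0]},{"translation":[-0.98,-0.224,0],"delta_rot":[0,0,0]},{"translation":[-0.98,-0.224,0],"delta_rot":[0,0,0]},{"translation":[-0.98,-0.224,0],"delta_rot":[0,0,0]},{"translation":[-0.98,-0.224,0],"delta_rot":[0,0,0]},{"translation":[-0.98,-0.224,0],"delta_rot":[0,0,0]},{"translation":[-0.98,-0.224,0],"delta_rot":[0,0,0]}]'
python3 -m inch '[{"translation":[-0.98,-0.224,0],"delta_rot":[0,0,0]},{"translation":[-0.8,-0.183,0],"delta_rot":[0,0,0]},{"translation":[-0.5,-0.115,0],"delta_rot":[0,0,0]},{"translation":[0,0,0],"delta_rot":[0,0,0.5]},{"translation":[0,0,0],"delta_rot":[0,0,0.5]},{"translation":[0,0,0],"delta_rot":[0,0,0.44]},{"translation":[0,0,0],"delta_rot":[0,0,0]},{"translation":[0,0,0],"delta_rot":[0,0,0]},{"translation":[0,0,0],"delta_rot":[0,0,0]}]'
python3 - <<'E'
from h import *
snap('side','s8'); 
for _ in range(3): 
    snap('wrist','w8'); s=read_state(); q=s['orientation'];M=R.from_quat(np.roll(q,-1)).as_matrix(); print(s['eef_pos'],s['grip_width'],s['ft_force'],s['ft_torque'],'yaw',np.degrees(np.arctan2(M[1,1],M[0,1])))
E
```

```text
t: 21.35
eef_pos: [507.7, -199.2, 240.2]
orientation: [-0.001, 0.605, 0.796, -0.0]
ft_force: [1.3, -0.4, -5.4]
grip_width: 20.6
t: 22.25
eef_pos: [511.4, -256.0, 241.2]
orientation: [-0.0, 0.671, 0.741, 0.0]
ft_force: [-0.1, 0.1, -6.3]
grip_width: 20.1
[ 511.49376561 -256.07194156  241.28910458] 20.54506986929751 [-0.92921327  0.08729263 -5.55508075] [ 0.01490738 -0.00383446 -0.02055506] yaw 5.641662820701149
[ 511.50842457 -256.09879928  241.30315089] 20.26098812726479 [ 3.44859401e-03  4.43178006e-01 -6.21384792e+00] [-0.03131373 -0.02567172  0.001481  ] yaw 5.634321063598163
[ 511.5029184  -256.11001076  241.34038785] 20.393026189361464 [-0.35063238  0.40337662 -6.19532881] [ 0.03567966  0.01192684 -0.01079038] yaw 5.627625114217649
```

View pics/s8.png

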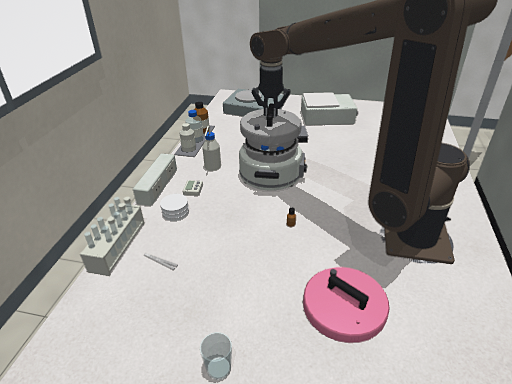

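View pics/w8.png

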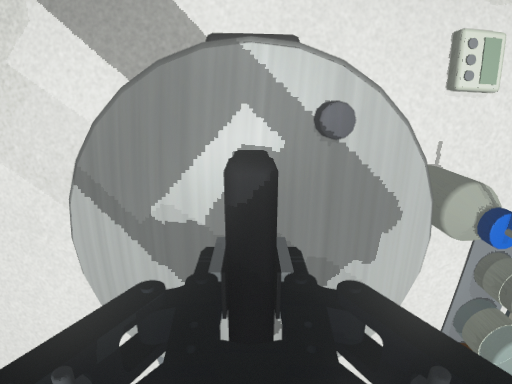

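Side view: the lid is held above the steriliser at (270,130), and the wash bottle and other things are undisturbed. Small correction, then lower.

```bash
python3 -m inch '[{"translation":[-0.007,-0.055,0.4],"delta_rot":[0,0,0]},{"translation":[0,0,0.6],"delta_rot":[0,0,0]},{"translation":[0,0,0.5],"delta_rot":[0,0,0]},{"translation":[0,0,0.3],"delta_rot":[0,0,0]},{"translation":[0,0,0.1],"delta_rot":[0,0,0]},{"translation":[0,0,0.1],"delta_rot":[0,0,0]},{"translation":[0,0,0],"delta_rot":[0,0,0]}]'
python3 -m inch '[{"translation":[0,0,0.1],"delta_rot":[0,0,0]},{"translation":[0,0,0.1],"delta_rot":[0,0,0]},{"translation":[0,0,0.1],"delta_rot":[0,0,0]},{"translation":[0,0,0],"delta_rot":[0,0,0]}]'
```

```text
t: 23.15
eef_pos: [509.9, -256.3, 191.0]
orientation: [-0.001, 0.672, 0.741, -0.0]
ft_force: [0.3, 2.9, -5.9]
grip_width: 20.4
t: 23.55
eef_pos: [510.0, -256.7, 183.5]
orientation: [-0.0, 0.672, 0.741, -0.0]
ft_force: [-0.5, 1.0, -6.6]
grip_width: 20.4
```

Pins are passing the gaps with no load at TCP 183.5. Continue in small steps until seal contact.

```bash
python3 -m inch '[{"translation":[0,0,0.1],"delta_rot":[0,0,0]},{"translation":[0,0,0.06],"delta_rot":[0,0,0]},{"translation":[0,0,0.0],"delta_rot":[0,0,0]}]'
python3 -m inch '[{"translation":[0,0,0.06],"delta_rot":[0,0,0]},{"translation":[0,0,0.0],"delta_rot":[0,0,0]}]'
python3 -m inch '[{"translation":[0,0,0.04],"delta_rot":[0,0,0]},{"translation":[0,0,0.0],"delta_rot":[0,0,0]}]'
```

```text
t: 23.85
eef_pos: [510.0, -256.5, 179.5]
orientation: [-0.0, 0.672, 0.741, -0.0]
ft_force: [0.2, 0.2, -6.0]
grip_width: 20.3
t: 24.05
eef_pos: [510.1, -256.5, 178.1]
orientation: [-0.0, 0.672, 0.741, -0.0]
ft_force: [0.2, -0.7, -6.4]
grip_width: 20.2
t: 24.25
eef_pos: [510.1, -256.5, 177.2]
orientation: [-0.0, 0.672, 0.741, -0.0]
ft_force: [-1.4, 0.1, -6.6]
grip_width: 20.3
```

```bash
python3 -m inch '[{"translation":[0,0,0.04],"delta_rot":[0,0,0]},{"translation":[0,0,0.0],"delta_rot":[0,0,0]}]'
python3 -m inch '[{"translation":[0,0,0.04],"delta_rot":[0,0,0]},{"translation":[0,0,0.0],"delta_rot":[0,0,0]}]'
python3 -m inch '[{"translation":[0,0,0.03],"delta_rot":[0,0,0]},{"translation":[0,0,0.0],"delta_rot":[0,0,0]}]'
```

```text
t: 24.45
eef_pos: [510.1, -256.5, 176.2]
orientation: [-0.0, 0.672, 0.741, -0.0]
ft_force: [-0.1, 0.4, -5.4]
grip_width: 19.9
t: 24.65
eef_pos: [510.3, -256.6, 175.6]
orientation: [0.0, 0.672, 0.741, 0.0]
ft_force: [0.1, -0.2, -4.8]
grip_width: 20.5
t: 24.85
eef_pos: [510.4, -256.7, 175.4]
orientation: [0.0, 0.672, 0.741, 0.0]
ft_force: [-0.6, 0.8, -1.4]
grip_width: 20.4
```

Seal contact at TCP ≈175.6, so the seal is about 5 mm proud. Expected: ramps engage near 48° of turn, hand-tight near 60°. Turning clockwise 40° first.

```bash
python3 -c "
from h import *
print(read_state()['ft_torque'],read_state()['joint_pos'])"
python3 -m inch '[{"translation":[0,0,0],"delta_rot":[0,0,0.3]},{"translation":[0,0,0],"delta_rot":[0,0,0.5]},{"translation":[0,0,0],"delta_rot":[0,0,0.5]},{"translation":[0,0,0],"delta_rot":[0,0,0.5]},{"translation":[0,0,0],"delta_rot":[0,0,0.2]},{"translation":[0,0,0],"delta_rot":[0,0,0]}]'
python3 -c "
from h import *
print(read_state()['ft_torque'])"
python3 -m inch '[{"translation":[0,0,0],"delta_rot":[0,0,0.5]},{"translation":[0,0,0],"delta_rot":[0,0,0.6]},{"translation":[0,0,0],"delta_rot":[0,0,0.6]},{"translation":[0,0,0],"delta_rot":[0,0,0.6]},{"translation":[0,0,0],"delta_rot":[0,0,0.6]},{"translation":[0,0,0],"delta_rot":[0,0,0.6]},{"translation":[0,0,0],"delta_rot":[0,0,0.3]},{"translation":[0,0,0],"delta_rot":[0,0,0]}]'
python3 -c "
from h import *
s=read_state();print(s['ft_torque'],s['ft_force'],s['joint_pos']);M=R.from_quat(np.roll(s['orientation'],-1)).as_matrix(); print('yaw',np.degrees(np.arctan2(M[1,1],M[0,1])))"
```

```text
[ 0.09987408  0.18494182 -0.01192892] [-6.43452604e-01  1.12099362e-01  1.88566611e+00 -8.15884331e-05
  1.14302798e+00 -7.41306819e-01]
t: 25.45
eef_pos: [510.6, -256.9, 175.3]
orientation: [0.001, 0.756, 0.655, 0.0]
ft_force: [0.7, 0.1, -0.9]
grip_width: 20.5
[-0.01031708  0.12438372 -0.10041943]
t: 26.25
eef_pos: [510.5, -256.8, 175.2]
orientation: [0.001, 0.884, 0.467, 0.0]
ft_force: [0.2, -0.3, -1.8]
grip_width: 20.3
[ 0.02608189  0.02718152 -0.17580012] [ 0.2061755  -0.30183352 -1.77130152] [-6.43545548e-01  1.12315861e-01  1.88573523e+00  1.73853713e-04
  1.14219492e+00 -4.56736754e-02]
yaw -34.259672454542525
```

```bash
cat > st.py <<'E'
from h import *
s=read_state();M=R.from_quat(np.roll(s['orientation'],-1)).as_matrix(); print('turn',round(5.63-np.degrees(np.arctan2(M[1,1],M[0,1])),2),'F',s['ft_force'].round(1),'T',s['ft_torque'].round(3),'tau6',s['tau'][5].round(3),'j6',s['joint_pos'][5].round(3),'z',s['eef_pos'].round(2),'tilt',M[:,2].round(4))
E
python3 st.py
python3 -m inch '[{"translation":[0,0,0],"delta_rot":[0,0,0.3]},{"translation":[0,0,0],"delta_rot":[0,0,0.3]},{"translation":[0,0,0],"delta_rot":[0,0,0]}]' >/dev/null; python3 st.py
python3 -m inch '[{"translation":[0,0,0],"delta_rot":[0,0,0.3]},{"translation":[0,0,0],"delta_rot":[0,0,0]}]'>/dev/null; python3 st.py
python3 -m inch '[{"translation":[0,0,0],"delta_rot":[0,0,0.3]},{"translation":[0,0,0],"delta_rot":[0,0,0]}]'>/dev/null; python3 st.py
```

```text
turn 39.89 F [ 0.2 -0.3 -1.8] T [ 0.026  0.027 -0.176] tau6 -0.031 j6 -0.046 z [ 510.54 -256.76  175.23] tilt [ 1.2e-03 -7.0e-04 -1.0e+00]
turn 43.99 F [-0.2 -0.4 -1.3] T [-0.024  0.072 -0.119] tau6 -0.057 j6 0.026 z [ 510.51 -256.75  175.19] tilt [ 1.1e-03 -7.0e-04 -1.0e+00]
turn 46.03 F [ 0.7 -0.2 -0.6] T [ 0.032  0.03  -0.118] tau6 -0.04 j6 0.062 z [ 510.5  -256.75  175.16] tilt [ 1.e-03 -7.e-04 -1.e+00]
turn 48.09 F [-0.  -0.2  1. ] T [ 0.046  0.056 -0.123] tau6 -0.027 j6 0.098 z [ 510.46 -256.75  175.11] tilt [ 9.e-04 -7.e-04 -1.e+00]
```

```bash
python3 -m inch '[{"translation":[0,0,0.01],"delta_rot":[0,0,0.3]},{"translation":[0,0,0],"delta_rot":[0,0,0]}]' >/dev/null; python3 st.py
python3 -m inch '[{"translation":[0,0,0.01],"delta_rot":[0,0,0.3]},{"translation":[0,0,0],"delta_rot":[0,0,0]}]'>/dev/null; python3 st.py
python3 -m inch '[{"translation":[0,0,0.013],"delta_rot":[0,0,0.3]},{"translation":[0,0,0],"delta_rot":[0,0,0]}]'>/dev/null; python3 st.py
```

```text
turn 50.14 F [-0.8  0.4  1.2] T [ 0.021  0.134 -0.042] tau6 0.008 j6 0.133 z [ 510.52 -256.76  175.03] tilt [ 1.e-03 -7.e-04 -1.e+00]
turn 52.2 F [ 0.6 -0.8  2.8] T [ 0.061  0.136 -0.074] tau6 0.031 j6 0.169 z [ 510.57 -256.81  174.93] tilt [ 1.2e-03 -9.0e-04 -1.0e+00]
turn 54.25 F [ 0.2 -0.3  4.5] T [0.058 0.144 0.057] tau6 0.081 j6 0.205 z [ 510.69 -256.85  174.78] tilt [ 0.0015 -0.0011 -1.    ]
```

```bash
python3 -m inch '[{"translation":[0,0,0.005],"delta_rot":[0,0,0.3]},{"translation":[0,0,0],"delta_rot":[0,0,0]}]' >/dev/null; python3 st.py
python3 -m inch '[{"translation":[0,0,0.005],"delta_rot":[0,0,0.3]},{"translation":[0,0,0],"delta_rot":[0,0,0]}]'>/dev/null; python3 st.py
```

```text
turn 56.3 F [ 0.  -0.4  4.3] T [0.098 0.038 0.095] tau6 0.188 j6 0.241 z [ 510.68 -256.78  174.53] tilt [ 1.4e-03 -9.0e-04 -1.0e+00]
turn 58.35 F [ 0.3 -0.2  5.8] T [0.087 0.01  0.22 ] tau6 0.319 j6 0.277 z [ 510.62 -256.7   174.3 ] tilt [ 1.3e-03 -9.0e-04 -1.0e+00]
```

```bash
python3 -m inch '[{"translation":[0,0,0.003],"delta_rot":[0,0,0.3]},{"translation":[0,0,0],"delta_rot":[0,0,0]}]' >/dev/null; python3 st.py
python3 -m inch '[{"translation":[0,0,0.003],"delta_rot":[0,0,0.3]},{"translation":[0,0,0],"delta_rot":[0,0,0]}]'>/dev/null; python3 st.py
```

```text
turn 60.39 F [0.4 0.5 5. ] T [ 0.203 -0.008  0.385] tau6 0.47 j6 0.312 z [ 510.57 -256.65  174.06] tilt [ 1.e-03 -8.e-04 -1.e+00]
turn 62.43 F [0.6 0.1 5. ] T [ 0.108 -0.073  0.613] tau6 0.673 j6 0.348 z [ 510.49 -256.58  173.78] tilt [ 8.e-04 -7.e-04 -1.e+00]
```

```bash
python3 -m inch '[{"translation":[0,0,0.003],"delta_rot":[0,0,0.3]},{"translation":[0,0,0],"delta_rot":[0,0,0]}]' >/dev/null; python3 st.py
python3 -m inch '[{"translation":[0,0,0],"delta_rot":[0,0,0.15]},{"translation":[0,0,0],"delta_rot":[0,0,0]}]'>/dev/null; python3 st.py
```

```text
turn 64.48 F [0.6 0.3 4.3] T [ 0.065 -0.073  0.828] tau6 0.872 j6 0.384 z [ 510.4  -256.56  173.54] tilt [ 5.e-04 -7.e-04 -1.e+00]
turn 65.6 F [1.3 0.3 4.4] T [ 0.156 -0.152  1.078] tau6 1.138 j6 0.403 z [ 510.34 -256.53  173.41] tilt [ 4.e-04 -5.e-04 -1.e+00]
```

Torque is 1.08 N m, in the hand-tight band. Release and rise.

```bash
python3 -m inch '[{"translation":[0,0,0],"delta_rot":[0,0,0]},{"translation":[0,0,0],"delta_rot":[0,0,0]},{"translation":[0,0,0],"delta_rot":[0,0,0]},{"translation":[0,0,0],"delta_rot":[0,0,0]},{"translation":[0,0,0],"delta_rot":[0,0,0]}]' 0.2; python3 st.py
python3 -m inch '[{"translation":[0,0,-0.2],"delta_rot":[0,0,0]},{"translation":[0,0,-0.6],"delta_rot":[0,0,0]},{"translation":[0,0,-0.9],"delta_rot":[0,0,0]},{"translation":[0,0,-0.9],"delta_rot":[0,0,0]},{"translation":[0,0,-0.9],"delta_rot":[0,0,0]},{"translation":[0,0,-0.9],"delta_rot":[0,0,0]},{"translation":[0,0,-0.9],"delta_rot":[0,0,0]},{"translation":[0,0,-0.6],"delta_rot":[0,0,0]},{"translation":[0,0,0],"delta_rot":[0,0,0]},{"translation":[0,0,0],"delta_rot":[0,0,0]},{"translation":[0,0,0],"delta_rot":[0,0,0]}]' ; python3 st.py
python3 - <<'E'
from h import *
snap('wrist','w9'); snap('side','s9')
z=np.load('pics/w9.npz'); im,d,p,q=z['im'],z['d'],z['p'],z['q']; M=R.from_quat(np.roll(q,-1)).as_matrix()
e=M[:2,0]*1.28+M[:2,1]*.14
P=cloud('wrist',d,p,q); Z=P[...,2]; g=cv2.cvtColor(im,cv2.COLOR_RGB2GRAY)
m=(np.hypot(P[...,0]-510,P[...,1]+257)<80)&(g<70)&(Z>190)&(Z<220)
n,l,st,ce=cv2.connectedComponentsWithStats(m.astype(np.uint8)); k=1+st[1:,4].argmax(); m=l==k
v,u=np.nonzero(m); A=(plane('wrist',np.c_[u,v],201,p,q)[:,:2]-e).astype(np.float32)
print('bar top z',np.median(Z[m]),cv2.minAreaRect(A),A.mean(0))
D=P[(np.hypot(P[...,0]-510,P[...,1]+257)<95)&(g>80)&(Z>150)&(Z<185)]; c=np.linalg.lstsq(np.c_[D[:,:2]-[510,-257],np.ones(len(D))],D[:,2],rcond=None)[0]; print('tilt',c)
E
```

```text
t: 29.25
eef_pos: [509.9, -256.4, 172.9]
orientation: [-0.0, 0.966, 0.258, -0.0]
ft_force: [-0.1, 1.3, 1.0]
grip_width: 51.4
turn 65.74 F [-0.1  1.3  1. ] T [-0.013  0.06  -0.04 ] tau6 0.003 j6 0.405 z [ 509.93 -256.44  172.93] tilt [-5.e-04  5.e-04 -1.e+00]
t: 30.35
eef_pos: [509.7, -256.1, 319.2]
orientation: [-0.001, 0.966, 0.258, -0.001]
ft_force: [0.5, 1.1, -0.2]
grip_width: 51.2
turn 65.69 F [ 0.5  1.1 -0.2] T [0.017 0.024 0.088] tau6 0.0 j6 0.405 z [ 509.65 -256.09  319.15] tilt [-0.0022  0.0017 -1.    ]
bar top z 201.0315624284895 ((509.9931640625, -255.6575164794922), (106.6697006225586, 21.12008285522461), 31.307310104370117) [ 512.60266 -254.07137]
tilt [ 3.70119589e-04 -8.16127730e-04  1.61434346e+02]
```

View pics/w9.png

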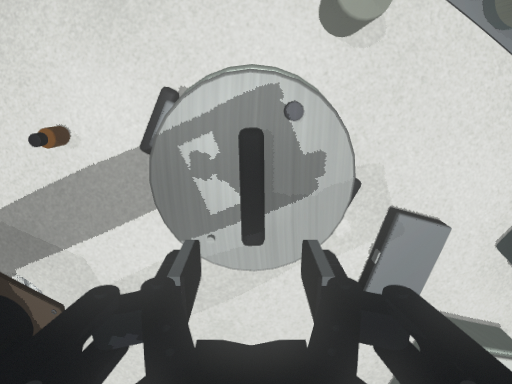

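View pics/s9.png

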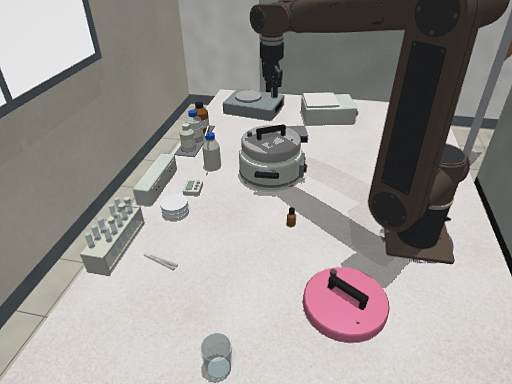

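Run:
```python
from h import *
for f,z0,c0,zr in [('w6',75,(486,292),(68,90)),('w9',201,(510,-257),(190,220))]:
    z=np.load('pics/%s.npz'%f); im,d,p,q=z['im'],z['d'],z['p'],z['q']; M=R.from_quat(np.roll(q,-1)).as_matrix()
    P=cloud('wrist',d,p,q); g=cv2.cvtColor(im,cv2.COLOR_RGB2GRAY)
    m=(np.hypot(P[...,0]-c0[0],P[...,1]-c0[1])<80)&(g<70)
    n,l,st,ce=cv2.connectedComponentsWithStats(m.astype(np.uint8)); m=l==1+st[1:,4].argmax()
    v,u=np.nonzero(m)
    # mid-line of rows away from ends
    rows=np.arange(v.min()+15,v.max()-15); mid=np.array([[u[v==r].mean(),r] for r in rows]); A=plane('wrist',mid,z0,p,q)[:,:2]
    k=np.linalg.svd(A-A.mean(0))[2][0]; ang=np.degrees(np.arctan2(k[1],k[0]))%180
    print(f,'bar',ang,'tool x',np.degrees(np.arctan2(M[1,0],M[0,0]))%180)
```

```text
w6 bar 108.21556408278957 tool x 104.41675207183954
w9 bar 29.60892816941356 tool x 29.941661022857417
```

Wrist view: the lid sits centred on the housing, bar from (252,129) to (252,245). The bar reads 29.6° against the tool's 29.9°, so it did not unwind. Side view: the lid is seated at (270,145) and the bystanders are in place. Handing in.

```bash
python3 -c "
from cell import *
print(job_done())"
```

```text
the job is handed in; nothing more can be done
None
```

I stood the basket in the chamber and closed the lid. Its pins went down through the gaps, and I turned it about 66° clockwise until the wrist moment read 1.08 N m. I then released it and raised the arm clear, handing in at about 30.5 s.

- **Basket:** before the lid went on, it was seen upright and near the axis on the chamber floor.
- **Lid centre and tilt:** the lid is within about 1.5 mm of the axis and level; the fitted tilt was below 0.001 rad.
- **Lid height:** the handle is about 192 mm up, under the 201.5 mm limit.
- **Clamping:** from the measured lowering I estimate about 2.4 mm of seal squash, some 28 N on the seal. I did not measure the clamping force directly.
- **Other things on the bench:** none appeared moved in the last side view, by eye; the pink lid was left alone.

**Checks that disagreed:** one estimate of the bar angle (enclosing rectangle, 31.3°) suggested the lid had unwound by about 1.4° after release. The midline estimate (29.6°, tool 29.9°) showed none. That midline method was about 3° off on an earlier picture of the lid on the bench. By my estimate, even the larger figure leaves the lid clamped well above 24 N.

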